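# Square a panel in the marking jig and punch it

## Robot

A 7-joint arm with a two-finger parallel gripper is mounted at the origin on the work surface. World frame = base frame: x ahead of the robot, y to its left, z up, the work surface at z = 0. Lengths are in mm, angles in rad, forces in N, time in s.
With the tool pointing down it reaches from about 425 to 875 mm from the base axis. Payload 9.9 kg.
Tool frame: the origin (TCP) lies midway between the tips of the shut fingers; the grasp point (between the pads) lies 19 mm behind it (robot.grip_point_offset is the distance from the TCP to the grasp point, in mm); z points along the fingers, y is the line along which they close (so a half turn about z gives the same grasp; the last joint's range is limited). The gripper opens to 85 mm and grips with 20 to 120 N. Pads are 22 mm wide; open, the fingers measure 114 mm over their backs; the gripper's body (76 mm by 85 mm) begins 54 mm behind the grasp point. The pads swing forward as they close: fully open they stand 13 mm farther back than shut.
Start: joints at [-1.195, 0.576, 0.025, 1.437, -0.015, 1.129, -0.057], TCP at [299.538, 604.902, 231.289] pointing down, gripper open.
Joint ranges: [-2.76, 2.76], [-0.34, 2.15], [-1.52, 1.57], [0.19, 2.46], [-1.09, 4.23], [0.17, 1.99], [-2.82, 2.82]. Speed limits (rad/s): [2.22, 2.22, 3.01, 3.01, 3.14, 3.14, 3.14].

## Interface

Orientations are given as a unit quaternion [x, y, z, w].
In Python, from workcell import robot, claw, planner, readout, snapshot gives the robot as it stands. Calls block until the motion is done:
- robot.goto(position, orientation): joint-space move of the TCP to a pose.
- robot.line_to(position, rot=None, rate=150): straight line of the TCP; rot=None keeps the orientation; rate is the mean speed in mm/s.
- robot.goto_joints(angles): joint-space move.
- claw.gripper_open() and claw.close_gripper(): open the fingers fully, or close them until they stop; the grip force is fixed at half the most.
- robot.pause(seconds).
- planner.inverse_kinematics(position, orientation): joint angles nearest the present ones, or None.
- readout.state(): the state.
- snapshot(name): name is "scene" or "top" or "wrist"; returns a dict with "pixels" (400x640x3 uint8, red, green, blue), "z_map" (400x640 float32, mm along the optical axis (not along the pixel's ray), 0 where there is no reading), "fx", "fy", "cx", "cy" (pixels), "cam_to_world" (4x4, takes a point from camera to world coordinates). Camera axes: x right, y up, looking along -z (the intrinsics and any distortion apply to the point x, -y, -z); pixel columns grow to the right and rows downward; lengths in mm; the calibration is good to about 2 mm. A picture is of the moment at which its call begins.
A pose or a line that the arm cannot do raises robot.IKError and nothing moves.
- robot.sign_off(): hands the job in, once; it reports no verdict.
The state is a dict: "time": time; "qpos": joint angles; "dq": joint speeds; "tau": joint torques, N m; "tcp_pos": TCP position; "ee_rot": TCP orientation; "force": force on the tool from outside, world axes, zero at the start; "moment": the same for the moment, N m; "gripper_width": opening from 0.0 (shut) to 1.0 (fully open).
Only numpy, scipy, OpenCV 4.12 (cv2) and the standard library are available. Lean on these libraries where they do the work, as an engineer would, in place of code of your own. Each camera call takes 0.05 s, during which the arm holds its last target. There are 200 camera calls.

## Task

Slide the blue panel across the bench, keeping it flat on the wood, into the corner of the marking jig until it sits flush against both dark wooden rails, without ramming them. Then press the red spring punch head down until its point bears firmly on the panel (about 10 N on the wood), hold it so for a moment, let it spring back up and leave the panel home in the corner. Leave the router, glue bottle, sanding block and hammer alone.

Things in the scene. Friction and masses are not known exactly. Their poses are not given: they have to be found in the camera images.
- panel: Plywood panel, blue top face with a routed pattern showing pale wood; 140 (its x) x 190 (its y) x 18 mm thick, 0.2 to 0.4 kg, lying loose on the bench. Too wide to grasp: push its edges. Origin: centre of its underside; z up. It starts within 0.35 rad of the jig's yaw; half a turn makes no difference.
- jig: Marking jig fixed to the bench: L of two dark wooden rails, 22 mm high, 24 thick, round a flush black mat, the panel's place. Origin: on the bench where the panel's centre lies when home, axes parallel to the panel's. In jig axes: far rail's inner face at x = +70 mm (y -115 to 119), side rail's at y = +95 mm (x -90 to 70); -x and -y sides open. Do not press the rails with over 40 N.
- jig_post (a point): Centre of the jig's steel post (26 mm diameter), on the bench, outside the corner at jig (102, 112) mm. It carries an aluminium arm, 66 to 82 mm above the bench, reaching over the mat to the punch's guide sleeve (diameter 30 mm, 58 to 88 mm above the bench) at jig (25, 45) mm.
- punch_top (a point): Centre of the top of the punch's red round head (diameter 40 mm, 14 mm thick), over the jig's (25, 45) mm; 126 mm above the bench when up. Its steel point is 88 mm below this, 20 mm above the panel's top when up.
- punch: Moving part of the spring punch: steel stem 12 mm thick with the red head. Origin: its point (lower end), z up. It travels straight down: the point is 38 mm above the bench when up, meets the panel after 20 mm. The spring takes 1 N at first, 4.5 N at 20 mm: 15 N on the head puts about 10 N on the panel; the point must not bear with over 40 N. Let go, it springs back up.
- router: Bystander: trim router standing on its base, 90 mm diameter, 175 mm high. Origin: centre of the underside.
- glue: Bystander: yellow glue bottle, 56 mm diameter, 150 mm high. Origin: centre of the underside.
- sander: Bystander: cork sanding block 110 x 65 x 30 mm. Origin: centre of the underside.
- mallet: Bystander: hammer lying on the bench, about 250 mm long. Origin: in its handle near its middle.
Things that resemble listed ones, but are neither listed nor needed, are in the scene too. Of the things like the panel, leave any that is green; of the rest the larger one is meant.

How it is judged (in metres and radians):
On the way, in this order (a step that is already met when the one before it is completed fails the run):
1. the panel lies home: flat on the bench, flush against both rails (within 3 mm and 0.025 rad) (x of panel in the frame of jig between -0.003 and 0.003 m and y of panel in the frame of jig between -0.003 and 0.003 m and angle between the x axis of panel and the x axis of jig, either way round below 0.025 rad and height (world z) of panel below 0.003 m and angle between panel's own z axis and vertical below 0.03 rad), for 0.2 s.
2. with the panel home, the punch's point bears on it with more than 6 N (all of step 1 and contact force between punch and panel above 6 N and z of punch in the frame of jig below 0.021 m), for 0.2 s.
At the end, for the whole second after the job is handed in: The panel lies flat and at rest, home in the jig's corner (its centre within 3 mm of home along each axis, square within 0.025 rad), and the punch has sprung back to within 2 mm of its top (all of step 1 and z of punch in the frame of jig above 0.036 m and linear speed of panel below 0.01 m/s and angular speed of panel below 0.05 rad/s); the robot touches nothing.
It fails at once if the panel is lifted more than 12 mm or tipped more than 0.15 rad (height (world z) of panel above 0.012 m or angle between panel's own z axis and vertical above 0.15 rad).
It fails at once if the panel is rammed against the rails, or the punch against the panel, with more than 45 N (contact force between panel and jig above 45 N).
It fails at once if the punch's point marks the panel (over 1 N) while the panel is not home (contact force between punch and panel above 1 N and not (x of panel in the frame of jig between -0.003 and 0.003 m and y of panel in the frame of jig between -0.003 and 0.003 m and angle between the x axis of panel and the x axis of jig, either way round below 0.025 rad and height (world z) of panel below 0.003 m and angle between panel's own z axis and vertical below 0.03 rad)).
It fails at once if the router, glue bottle, sanding block or hammer is shifted by more than 15 mm (distance of any of router, glue, sander, mallet from where it was at the start of the episode above 0.015 m).
It also fails if it takes over 59 s, if anything falls off the work surface, if the arm or the gripper's body presses on something with over 40 N, if the wrist force passes 120 N, or if a joint passes its speed limit or range.

## Working session

There is one attempt and no reset: what is moved stays moved. The work goes in short steps, each a Python script; the robot and the scene stay as the last script left them, time stands still between calls to the robot, and variables do not carry over. Pictures are saved under pics/ and viewed, on a budget of 10 in all, crops included, one or two more only if the job needs it, and the job is handed in when it is done.

```bash
ls; mkdir -p pics
python3 - <<'E'
from workcell import robot, claw, planner, readout, snapshot
import cv2, pickle
for n in ("top","scene"):
    s=snapshot(n); pickle.dump(s,open(n+".pkl","wb"))
    cv2.imwrite(f"pics/{n}0.png",s["pixels"][:,:,::-1])
    print(n,s["fx"],s["fy"],s["cx"],s["cy"],[k for k in s],s["cam_to_world"].round(3) if hasattr(s["cam_to_world"],'round') else s["cam_to_world"])
s=readout.state(); print({k:s[k] for k in("time","tcp_pos","ee_rot","force","gripper_width")})
E
```

```text
pics
top 475.83641571548856 475.83641571548856 322.5826308923301 199.11481157128753 ['pixels', 'z_map', 'fx', 'fy', 'cx', 'cy', 'cam_to_world'] [[ 6.000000e-03  9.930000e-01 -1.210000e-01  3.966650e+02]
 [-1.000000e+00  3.000000e-03 -2.400000e-02 -2.959300e+01]
 [-2.400000e-02  1.210000e-01  9.920000e-01  1.353722e+03]
 [ 0.000000e+00  0.000000e+00  0.000000e+00  1.000000e+00]]
scene 433.5532511067982 433.5532511067982 317.5032211619593 205.01215975487298 ['pixels', 'z_map', 'fx', 'fy', 'cx', 'cy', 'cam_to_world'] [[ 7.170000e-01 -3.920000e-01  5.760000e-01  1.302827e+03]
 [ 6.970000e-01  3.920000e-01 -6.010000e-01 -7.998660e+02]
 [ 9.000000e-03  8.320000e-01  5.540000e-01  8.276280e+02]
 [ 0.000000e+00  0.000000e+00  0.000000e+00  1.000000e+00]]
{'time': 0.1, 'tcp_pos': array([299.3590347 , 604.52764762, 230.50452795]), 'ee_rot': array([ 2.27869806e-01,  9.73691315e-01, -7.46719664e-04, -1.33883593e-04]), 'force': array([-0.22747064,  0.97418943,  0.0779443 ]), 'gripper_width': 0.9979348794164683}
```

View pics/top0.png

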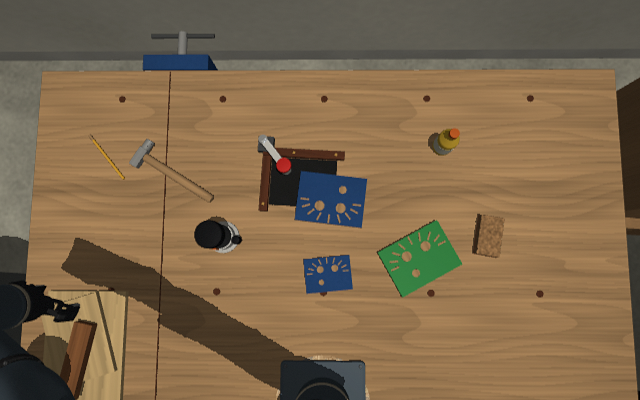

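View pics/scene0.png

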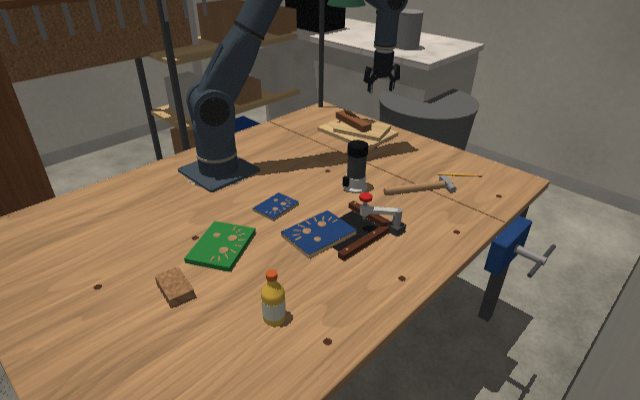

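The top view shows three panel-like things:
- a large blue panel at (331,200)
- a small blue panel at (328,273), the decoy
- a green panel at (419,258), to be left alone

I choose the large blue one. The jig's corner and post are at (265,143) and the red head is at (284,165). The router (210,235), hammer, glue and sander are all clear of the push. The scene view agrees. Next I measure and take one close crop.

```bash
cat > h.py <<'E'
import numpy as np, cv2, pickle
def world(s):
    v,u=np.mgrid[0:400,0:640]; z=s["z_map"].astype(float)
    p=np.stack([(u-s["cx"])/s["fx"]*z,-(v-s["cy"])/s["fy"]*z,-z,np.ones_like(z)],-1)
    return (p@np.array(s["cam_to_world"]).T)[...,:3]
def rect(P,lo=0):
    (c,wh,a)=cv2.minAreaRect(P.astype(np.float32)); return np.array(c),wh,a
def comps(m,minpx=30):
    n,l,st,_=cv2.connectedComponentsWithStats(m.astype(np.uint8))
    return [l==i for i in range(1,n) if st[i,4]>=minpx]
def panel(s):
    """centre, size, yaw (of its short axis, nearest world x) of the large blue panel, from its top face's outline"""
    hsv=cv2.cvtColor(s["pixels"],cv2.COLOR_RGB2HSV); W=world(s)
    m=(hsv[...,0]>100)&(hsv[...,0]<125)&(hsv[...,1]>120)&(hsv[...,2]>50)&(W[...,2]>8)&(W[...,2]<30)&(W[...,0]>300)
    c=max(comps(m),key=lambda c:c.sum()); P=W[c]
    xy,wh,a=rect(P[:,:2]); th=np.deg2rad(a); th=(th+np.pi/4)%(np.pi/2)-np.pi/4
    return xy,wh,th,np.median(P[:,2]),c
E
python3 - <<'E'
from h import *
for n in("top","scene"):
    s=pickle.load(open(n+".pkl","rb")); W=world(s)
    xy,wh,th,z,c=panel(s); print(n,"panel",xy,wh,th,z)
    rgb=s["pixels"].astype(int); hsv=cv2.cvtColor(s["pixels"],cv2.COLOR_RGB2HSV)
    near=np.linalg.norm(W[...,:2]-xy,axis=-1)<280
    red=near&(rgb[...,0]>150)&(rgb[...,1]<60)&(W[...,2]>100)
    P=W[red]; top=P[P[:,2]>np.percentile(P[:,2],60)-2]; print("red",red.sum(),P.mean(0),rect(top[:,:2]),np.median(top[:,2]))
    hi=near&(W[...,2]>14)&(W[...,2]<30)&(rgb[...,0]>rgb[...,2]+15)&(rgb.sum(-1)<260)
    for c in comps(hi,60): print("rail",c.sum(),rect(W[c][:,:2]),np.median(W[c][:,2]),np.argwhere(c).mean(0))
    b=near&(rgb.sum(-1)<90)&(W[...,2]<8)
    for c in comps(b,60): print("mat",c.sum(),rect(W[c][:,:2]),np.median(W[c][:,2]))
    tall=near&(W[...,2]>40)
    for c in comps(tall,20): print("tall",c.sum(),rect(W[c][:,:2]),W[c][:,2].max(),np.argwhere(c).mean(0))
s=pickle.load(open("top.pkl","rb"))
cv2.imwrite("pics/crop.png",cv2.resize(s["pixels"][125:300,190:400,::-1],None,fx=3.5,fy=3.5,interpolation=cv2.INTER_CUBIC)[:600])
E
```

```text
top panel [561.42626953 -18.89802551] (188.67587280273438, 137.75213623046875) -0.11669199580011114 18.652994785296414
red 152 [637.6043543  104.17078686 126.69822712] (array([637.03082275, 104.1882782 ]), (32.56389236450195, 35.39510726928711), 56.08570861816406) 127.71075517415784
rail 563 (array([690.39343262,  41.56343842]), (198.9669647216797, 24.885156631469727), 86.74791717529297) 22.547259571392715 [153.75310835 310.98401421]
rail 506 (array([611.41540527, 168.73927307]), (30.684566497802734, 172.08509826660156), 89.97785186767578) 22.514709637277974 [181.30632411 264.56719368]
mat 1493 (array([611.25091553,  61.35151672]), (189.4904327392578, 135.81532287597656), 87.97120666503906) 1.5023807278325876
tall 442 (array([570.05041504,  61.07518005]), (389.3058166503906, 39.677154541015625), 33.425785064697266) 1353.7217907785366 [155.92533937 275.5158371 ]
scene panel [559.22924805 -19.9783783 ] (190.10595703125, 142.1446533203125) -0.13227228712540162 16.218447050180487
red 58 [638.06560923 103.31478628 124.02091834] (array([637.75152588, 103.34749603]), (33.38785171508789, 30.47870635986328), 45.180416107177734) 124.31923889535602
rail 498 (array([686.63592529,  61.00669861]), (82.22821807861328, 241.9244842529297), 14.845243453979492) 19.88919116499062 [236.07429719 366.34939759]
mat 94 (array([640.86755371, 121.70336151]), (49.809688568115234, 45.22721481323242), 84.19268035888672) -1.5137907265875015
tall 531 (array([675.19598389, 131.57267761]), (132.89686584472656, 41.854705810546875), 41.95286178588867) 128.39932369082874 [208.85875706 377.4519774 ]
```

View pics/crop.png

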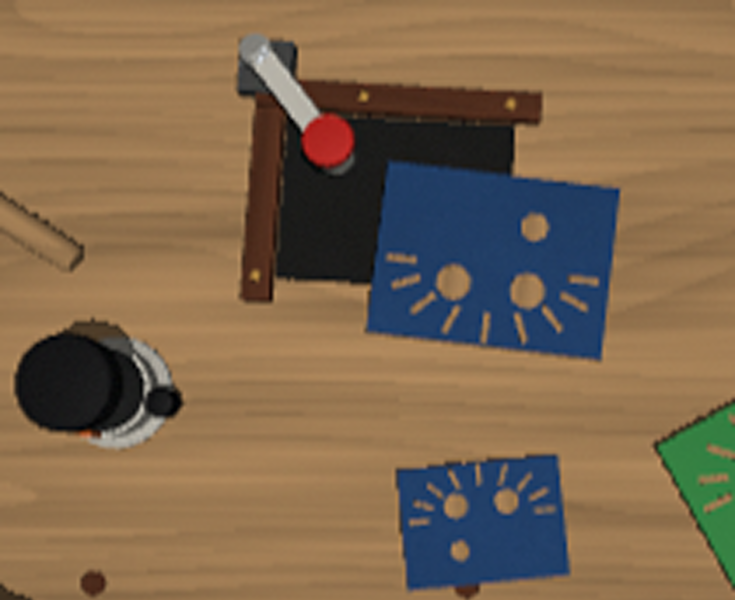

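The crop confirms the choice: the large blue panel partly covers the jig's mat, and the small blue one is clearly separate below it. Sizes check out: panel 189 x 138, rails 22 high and 25 thick, head at 127. The jig's origin comes out near (610, 60) with yaw about -0.06. Next I refine the yaw by line fit and push +y, stopping short of the rail.

```bash
cat >> h.py <<'E'
from workcell import robot, claw, planner, readout, snapshot
def jigfit():
    s=pickle.load(open("top.pkl","rb")); W=world(s); rgb=s["pixels"].astype(int)
    hi=(np.linalg.norm(W[...,:2]-[610,60],axis=-1)<200)&(W[...,2]>14)&(W[...,2]<30)&(rgb[...,0]>rgb[...,2]+15)&(rgb.sum(-1)<260)
    L=[W[c][:,:2].astype(np.float32) for c in comps(hi,300)]
    far=max(L,key=lambda p:p[:,0].mean()); side=max(L,key=lambda p:p[:,1].mean())
    vx,vy,x0,y0=cv2.fitLine(far,cv2.DIST_HUBER,0,.01,.01).ravel(); a=np.arctan2(-vx*np.sign(vy),abs(vy))
    ux,uy,x1,y1=cv2.fitLine(side,cv2.DIST_HUBER,0,.01,.01).ravel(); b=np.arctan(uy/ux)
    return a,b,(x0,y0),(x1,y1)
class Jig:
    def __init__(s,o,psi): s.o=np.array(o,float); s.psi=psi; c,t=np.cos(psi),np.sin(psi); s.R=np.array([[c,-t],[t,c]])
    def w(s,x,y,z): return np.r_[s.o+s.R@[x,y],z]
    def j(s,p): return s.R.T@(np.array(p)[:2]-s.o)
def quat(alpha):   # tool down, tool y at world angle alpha
    f=(alpha+np.pi/2)/2; return np.array([np.cos(f),np.sin(f),0,0])
def guarded(J,a,b,z,step,fstop,rate=40):
    """step in jig xy from a to b, stop when the force against the motion rises by fstop"""
    a,b=np.array(a,float),np.array(b,float); d=(b-a)/np.linalg.norm(b-a); dw=J.R@d; n=int(np.ceil(np.linalg.norm(b-a)/step))
    f0=readout.state()["force"][:2]; f=0
    for k in range(1,n+1):
        robot.line_to(J.w(*(a+(b-a)*k/n),z),rate=rate); f=-(readout.state()["force"][:2]-f0)@dw
        if f>fstop: break
    st=readout.state(); print("guarded end: jig",J.j(st["tcp_pos"]).round(1),"z",st["tcp_pos"][2].round(1),"f",round(float(f),1),"hit",f>fstop,"t",st["time"]); return f>fstop
E
python3 - <<'E'
from h import *
a,b,f,s=jigfit(); print("yaw",a,b,f,s)
J=Jig([0,0],a); 
o=np.array([637.4,103.8])-J.R@[25,45]; J=Jig(o,a); print("o",o,"far mid (82)",J.j(f),"side mid (107)",J.j(s))
print("panel jig",J.j([560.5,-19.4]))
for p,al in(((-44,-218),a),((-44,-218),a+np.pi),((-44,-110),a),((-120,0),a+np.pi/2),((-80,0),a+np.pi/2)):
    q=planner.inverse_kinematics(J.w(*p,-6),quat(al)); print(p,None if q is None else np.round(q,2))
E
```

```text
yaw -0.07322451 -0.03972356 (np.float32(689.58826), np.float32(36.850754)) (np.float32(610.79083), np.float32(167.88467))
o [609.17483354  60.74956403] far mid (82) [ 81.94635423 -17.95179551] side mid (107) [ -6.2262387 106.9662445]
panel jig [-42.68073005 -83.49579338]
(-44, -218) [ 0.07  0.74  0.19  1.95 -0.29  0.48  0.39]
(-44, -218) [ 0.45  0.75 -0.4   1.93  0.53  0.56  2.75]
(-44, -110) [-0.15  0.74  0.23  1.98 -0.35  0.46  0.27]
(-120, 0) [-0.21  0.67 -0.03  2.14  0.06  0.33  1.2 ]
(-80, 0) [-0.19  0.7  -0.03  2.04  0.06  0.4   1.23]
```

The two rail fits average to yaw -0.056, and the rail mid-lines agree with the origin to within 0.1 mm. Moving.

```bash
echo 'JIG=Jig([609.9,60.3],-0.056)' >> h.py
python3 - <<'E'
from h import *
J=JIG; q=quat(J.psi)
robot.goto(J.w(-43,-222,260),q); print(readout.state()["time"])
robot.line_to(J.w(-43,-222,-6),rate=200); st=readout.state(); print(st["time"],st["force"],J.j(st["tcp_pos"]),st["tcp_pos"][2])
guarded(J,(-43,-222),(-43,-122),-6,10,8,rate=60)
guarded(J,(-43,-122),(-43,-112),-6,2,8,rate=40)
s=snapshot("top"); pickle.dump(s,open("t1.pkl","wb")); xy,wh,th,z,_=panel(s); print("panel",J.j(xy),wh,th-J.psi,z)
cv2.imwrite("pics/t1.png",cv2.resize(s["pixels"][100:300,200:440,::-1],None,fx=3,fy=3))
E
```

```text
2.9333
4.4167 [0.30906818 0.39461674 0.07688718] [ -42.42189631 -222.20836883] -5.130193947458311
guarded end: jig [ -43.  -121.2] z -6.1 f -0.1 hit False t 7.5833
guarded end: jig [ -43.  -111.7] z -6.0 f 1.3 hit False t 8.8333
panel [-254.32846431  -88.60729224] (93.18000793457031, 122.48958587646484) 0.16051980165606522 13.028171860932389
```

View pics/t1.png

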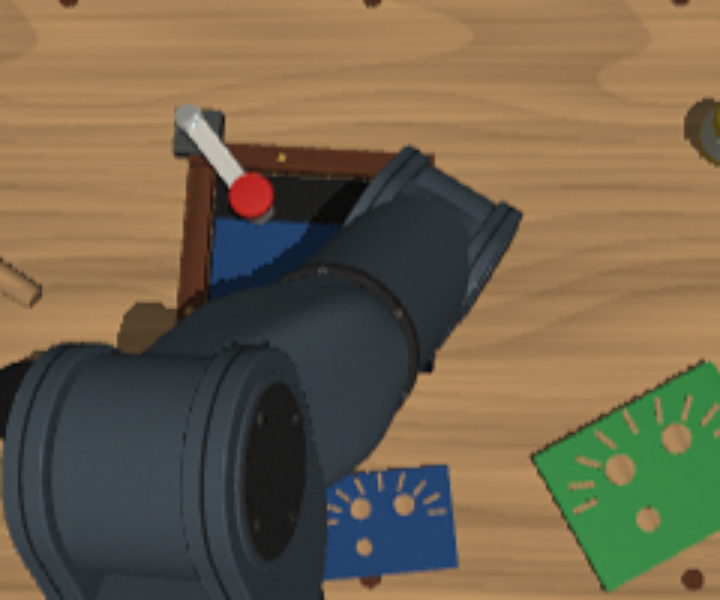

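The picture shows the panel's left edge parallel to the side rail at about (210,260), a few mm short as planned, with the arm hiding the rest. Next I push +x to the far rail.

Run:
```python
from h import *
J=JIG; q=quat(J.psi+np.pi/2)
robot.line_to(J.w(-43,-135,-6),rate=150); robot.line_to(J.w(-43,-135,60),rate=200)
robot.goto(J.w(-150,-5,60),q); robot.line_to(J.w(-150,-5,-6),rate=150); print(readout.state()["time"],readout.state()["force"])
if not guarded(J,(-150,-5),(-90,-5),-6,10,8,rate=60): 
  if not guarded(J,(-90,-5),(-84,-5),-6,1,6,rate=30): guarded(J,(-84,-5),(-76,-5),-6,.5,6,rate=20)
```

```text
11.1083 [-0.85782772 -0.00210137  0.41278096]
guarded end: jig [-89.2  -5. ] z -6.0 f -0.9 hit False t 13.0083
guarded end: jig [-83.8  -5. ] z -6.0 f 0.9 hit False t 14.5083
guarded end: jig [-80.1  -5. ] z -6.0 f 6.4 hit True t 17.0083
```

The far rail was felt at TCP x = -80.1 (expected -81). Now +y until it touches the side rail.

Run:
```python
from h import *
J=JIG; q=quat(J.psi)
robot.line_to(J.w(-105,-5,-6),rate=150); robot.line_to(J.w(-105,-5,60),rate=200)
robot.goto(J.w(0,-140,60),q); robot.line_to(J.w(0,-140,-6),rate=150); print(readout.state()["time"])
if not guarded(J,(0,-140),(0,-113),-6,9,8,rate=60): guarded(J,(0,-113),(0,-100),-6,.5,6,rate=20)
robot.line_to(J.w(0,-140,-6),rate=150); robot.line_to(J.w(0,-140,220),rate=250)
robot.goto(J.w(-150,-200,300),q)
s=snapshot("top"); pickle.dump(s,open("t2.pkl","wb")); xy,wh,th,z,_=panel(s); print("panel",J.j(xy),wh,th-J.psi,z,readout.state()["time"])
s2=snapshot("scene"); pickle.dump(s2,open("s2.pkl","wb"))
a=cv2.resize(s["pixels"][125:225,240:373,::-1],(798,600),interpolation=cv2.INTER_CUBIC)
b=cv2.resize(s2["pixels"][180:270,260:410,::-1],(800,480),interpolation=cv2.INTER_CUBIC)
cv2.imwrite("pics/t2.png",a); cv2.imwrite("pics/s2.png",b)
```

```text
19.2583
guarded end: jig [   0.  -112.4] z -6.1 f 0.5 hit False t 20.1583
guarded end: jig [  -0.  -106.2] z -6.0 f 6.5 hit True t 24.4083
panel [0.82683273 1.46431026] (189.09458923339844, 139.355224609375) -0.0001781847727309535 18.741162800152438 26.6417
```

View pics/t2.png

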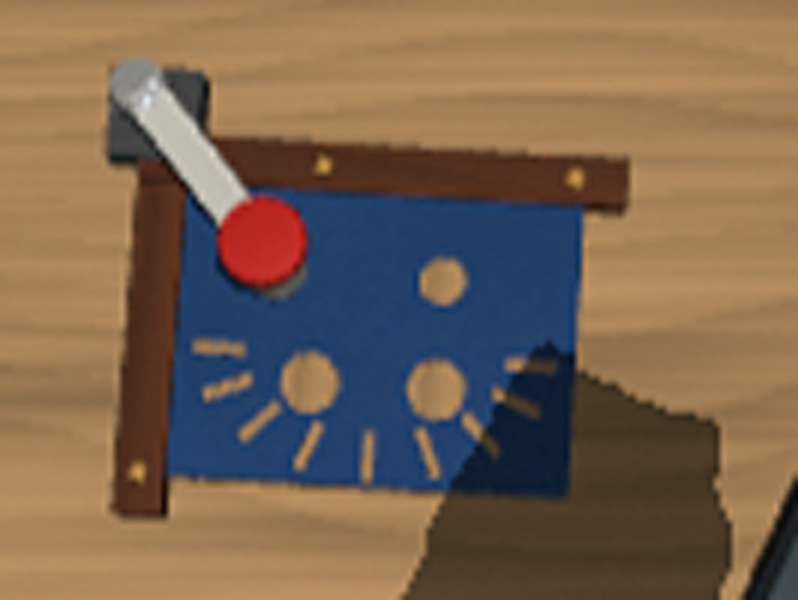

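View pics/s2.png

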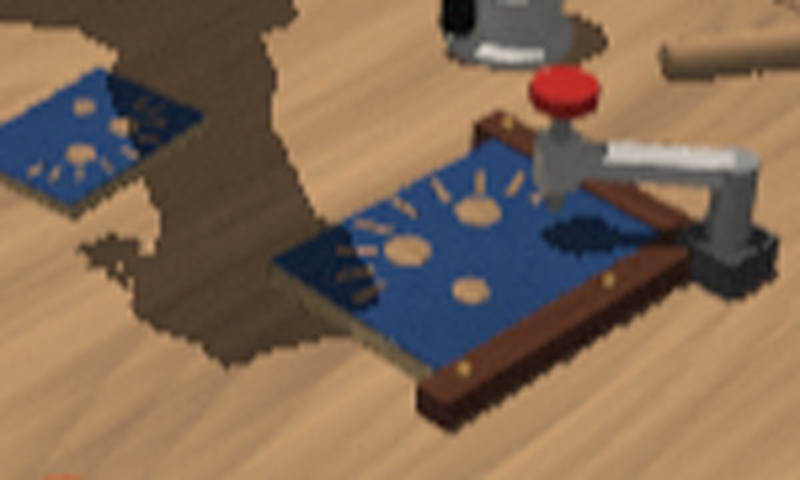

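Top view: the panel's edges meet the far rail (y≈195) and side rail (x≈178) with no gap. It measures (0.8, 1.5) mm and 0.000 rad from home, within calibration, and the scene view agrees. Now I press the punch.

Run:
```python
from h import *
J=JIG; P=np.array([637.4,103.8])
claw.close_gripper()
robot.goto(np.r_[P,175],quat(J.psi)); robot.line_to(np.r_[P,135],rate=100); robot.pause(.1)
f0=readout.state()["force"][2]; log=[]
z=135.; top=False
while z>98:
    z-=3 if z>112 else .5
    robot.line_to(np.r_[P,z],rate=40 if z>111 else 20)
    st=readout.state(); f=st["force"][2]-f0; log.append((z,round(float(st["tcp_pos"][2]),1),round(float(f),1)))
    if f>14: break
robot.pause(.3); f1=readout.state()["force"]; robot.pause(.4)
st=readout.state(); print(log); print("hold",f1[2]-f0,st["force"]-[0,0,f0],st["tcp_pos"],st["time"])
```

```text
[(132.0, 132.1, 0.1), (129.0, 128.8, 0.7), (126.0, 125.9, 1.4), (123.0, 122.9, 2.2), (120.0, 119.9, 2.5), (117.0, 116.9, 3.2), (114.0, 113.8, 3.5), (111.0, 110.9, 4.0), (110.5, 110.5, 4.3), (110.0, 110.0, 4.3), (109.5, 109.5, 3.7), (109.0, 109.0, 3.1), (108.5, 108.5, 3.4), (108.0, 108.0, 4.0), (107.5, 107.5, 3.9), (107.0, 107.0, 4.3), (106.5, 106.5, 4.0), (106.0, 106.2, 5.9), (105.5, 106.1, 10.6), (105.0, 106.1, 13.7), (104.5, 106.0, 17.9)]
hold 18.170207706289833 [-2.78111552  0.27795729 17.87839771] [637.54594116 103.78074444 105.92645049] 35.3417
```

It held at 18 N on the head, so about 13 N on the panel, with the stop felt at z = 106 as expected. Now I release, retreat and check.

Run:
```python
from h import *
J=JIG
robot.line_to([637.4,103.8,130],rate=40); robot.line_to([637.4,103.8,220],rate=200)
robot.goto(J.w(-150,-200,300),quat(J.psi)); robot.pause(.3)
s=snapshot("top"); xy,wh,th,z,_=panel(s); W=world(s); rgb=s["pixels"].astype(int)
red=(np.linalg.norm(W[...,:2]-[637,104],axis=-1)<60)&(rgb[...,0]>150)&(rgb[...,1]<60)&(W[...,2]>60)
st=readout.state(); print("panel",J.j(xy),wh,th-J.psi,z,"head z",np.percentile(W[red][:,2],[50,80]),st["time"],st["force"])
o=pickle.load(open("top.pkl","rb"))["pixels"]
cv2.imwrite("pics/end.png",s["pixels"][:,:,::-1])
```

```text
panel [0.89781677 1.51318642] (189.4568328857422, 139.07720947265625) 0.005062250462272773 18.771292000599942 head z [126.38895359 128.54840483] 38.2667 [ 0.05984488 -0.94959116 -0.02837724]
```

View pics/end.png

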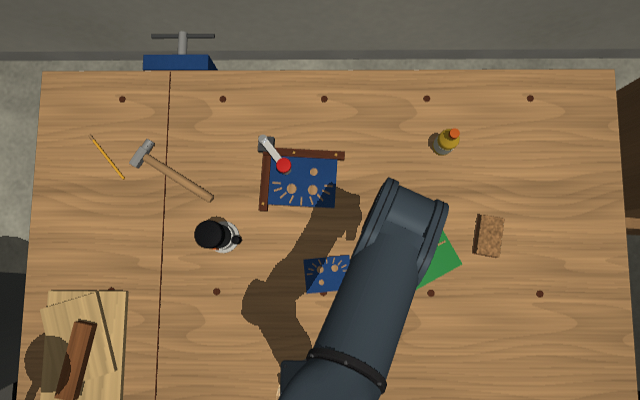

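The panel is home at (300,182), the head is back up at (284,165), and the router, hammer, glue and sander are where they started. Handing in.

```bash
python3 -c "
from workcell import robot; robot.sign_off()"
```

```text
the job is handed in; nothing more can be done
```

I slid the large blue panel into the jig's corner and pressed the punch. I handed the job in at about 38 s of the 59 s allowed.

- **Panel:** I pushed it +y to just short of the side rail, +x until it touched the far rail (6.4 N), then +y until it touched the side rail (6.5 N). The last picture puts it at (0.9, 1.5) mm and 0.005 rad from home. No gap shows at either rail. The offset is within the camera's 2 mm calibration error.
- **Punch:** The point met the panel with the head at about 106 mm. I held about 18 N on the head for 0.7 s, which is roughly 13 N on the panel, slightly over the 10 N you asked for. The head then sprang back, reading 126–128 mm against a nominal 126 mm.
- **Bystanders:** The router, glue bottle, sanding block and hammer look unmoved from the first to the last top picture; I compared these by eye only. The gripper was clear of everything, with about 1 N of sensor offset remaining.

One measurement failed: the panel reading taken mid-push picked up the wrong object because the arm blocked the view. I ignored it and relied on the picture and the force readings. The two rail fits also differed by 0.03 rad in yaw, so I used their average. The panel's final angle matched that average.

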